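# Unfold the clamp's crank and wind the jaw onto a bicycle hub

### The arm

A 6-joint arm with a two-finger parallel gripper is mounted at the origin on the work surface. World frame = base frame: x ahead of the robot, y to its left, z up, the work surface at z = 0. Lengths are in mm, angles in degrees, forces in N, time in s.
With the tool pointing down it reaches from about 350 to 850 mm from the base axis. Payload 8.1 kg.
Tool frame: the origin (TCP) lies at the very end of the fingers, on their centre line; the grasp point (between the pads) lies 19 mm behind it (r.grip_depth is the distance from the TCP to the grasp point, in mm); z points along the fingers, y is the direction in which the jaws open and shut (so a half turn about z gives the same grasp; the last joint's range is limited). The gripper opens to 85 mm and grips with 20 to 120 N. Pads are 22 mm wide; open, the fingers measure 114 mm over their backs; the gripper's body (76 mm by 85 mm) begins 54 mm behind the grasp point. The pads swing forward as they close: fully open they stand 13 mm farther back than shut.
Start: joints at [-71.929, 7.471, 85.268, -0, 87.261, -4.893], TCP at [234.113, -552.446, 207.392] pointing down, gripper open.
Joint ranges: [-169.43, 169.43], [-51.17, 129.36], [1.28, 143.12], [-76.62, 256.62], [0, 156.53], [-152.29, 152.29]. Speed limits (degrees/s): [136.94, 136.94, 159.86, 180, 180, 180].

### API

Orientations are given as [roll, pitch, yaw] about the fixed x, y, z axes, in that order (R = Rz(yaw) Ry(pitch) Rx(roll)).
In Python, from bench import status, viewer, hand_in, r gives the robot as it stands.
- The arm moves only by the shell command python3 -m crank 'ROWS' [OPENING] [FORCE]. ROWS is a JSON object of lists of equal length, an entry for each row: "slide": the shift along the tool's x, y, z in m, a list of three; "twist": the turn about the tool's z in rad. A call has 1 to 8 rows; each row shifts and turns the commanded pose from where the row before left it, along the tool's axes as they then stand; what a row does not reach is not made up. A row lasts 1/10 s, in which the tool goes at most 50 mm and 8.59 degrees, less where a joint would pass 70% of its speed; a pose out of reach is approached as far as the arm can. A call with a gripper value outside its range is refused whole. OPENING is the closure, from 0 (fully open) to 1 (shut), set as the call begins (- or left out, the last holds). The fingers move at their own pace and stop on an object; FORCE is the grip in N (left out, the last holds). Time passes only in rows, so rows that do not move let the fingers close. It gives the time, the measured TCP pose, the force and the opening at its end, in the units of the state.
- status.sense(): the state, without advancing time (a new reading comes with each control period).
- viewer.snapshot(name): name is "side" or "top" or "wrist"; returns a dict with "img" (480x640x3 uint8, red, green, blue), "fx", "fy", "cx", "cy" (pixels), "k1" (the pictures are not rectified: a ray, as slopes to the right and down, at radius r is drawn at 1 + k1 r^2 times it, then the intrinsics apply), "R" (3x3) and "t" (3): a world point X has camera coordinates R X + t; the wrist camera has in their place "hand_eye" (4x4, takes a point from camera to tool coordinates, whose origin is the TCP and whose axes are the flange's). Camera axes: x right, y down, z forward; pixel columns grow to the right and rows downward; lengths in mm; the calibration is good to about 2 mm. A picture is of the moment at which its call begins: read the wrist's pose just before it. There is no depth.
- hand_in(): hands the job in, once; it reports no verdict.
The state is a dict: "time": time; "joint_pos": joint angles; "qd": joint speeds; "joint_efforts": joint torques, N m; "tool_pos": TCP position; "tcp_rot": TCP orientation; "ft_force": force on the tool from outside, world axes, zero at the start; "wrist_torque": the same for the moment, N m; "finger_gap": finger opening in mm.
Only numpy, scipy, OpenCV 4.12 (cv2) and the standard library are available. Lean on these libraries where they do the work, as an engineer would, in place of code of your own. Each camera call takes 0.05 s, during which the arm holds its last target.

### The job

Clamp the red bicycle hub in the bench clamp with the orange crank knob: swing that clamp's folded crank handle fully out until it latches, then wind the handwheel clockwise (seen from above) all the way to its stop so that the jaw closes on the hub. Leave the hub standing upright in the clamp and leave the similar clamp with the blue knob alone.

Things in the scene. Friction and masses are not known exactly. Their poses are not given: they have to be found in the camera images.
- orange_clamp: Grey fixed clamp. Base 270x120x15 mm. Origin on the desk under the handwheel's vertical axis, z up, x towards the jaws. Steel handwheel 124 mm across, 105-117 mm above the desk. Crank arm (16 mm wide, 118-128 mm up) pivots on the wheel top on a vertical pin 45 mm from the axis, on the -x side at wheel 0. Fixed jaw face at x 168 mm; jaw tops 80 mm high; two lugs 72 mm out on +x, tops 118 mm high.
- orange_knob (a point): Middle of the upright orange knob at the free end of the crank arm, 50 mm from the arm's pivot pin and 152 mm above the desk. Cylinder 25 mm across, from 128 to 176 mm above the desk; it spins freely on its own vertical axis, so it can be held from above with a fixed grip while it is led round.
- orange_crank (a joint): Crank arm angle on the wheel, rad, growing clockwise from above. 0: folded, arm along the clamp's +x at wheel 0, knob 5 mm past the wheel axis. It swings by the -y side to its stop at 3.14: arm straight out, knob 95 mm from the axis. Starts at 0 to 1.1. A sprung ball resists over the last 0.5 rad (up to 6 N at the knob); latched from 3.0. A brass bolt locks the wheel until about 2.85.
- orange_wheel (a joint): Handwheel angle, rad: 0 at the start, growing clockwise from above, hard stop at 4.0. Carries the crank round with it; clockwise winding pushes the crank against its own stop. Stays where left; friction about 4 N at the unfolded knob. Drives the moving jaw towards +x by 6 mm per rad; at 4.0 it is closed on the hub.
- hub: Red bicycle hub standing loose and upright between the orange clamp's jaws, 0.25 kg, 72 mm tall, two flanges 58 mm across. Origin at the centre of its underside, which is 15 mm above the desk; z along its axis. Some 133 mm from the wheel axis.
- blue_knob (a point): Middle of the upright blue knob (25 mm across) of a second clamp of the same shape, empty; 152 mm above the desk. Not to be moved.
There are look-alikes about, which are no part of the job. Of the things like the hub, leave any that is green; of the rest the larger one is meant.

How it is judged (in metres and radians):
On the way:
1. the crank is swung out and latched (at least 3.0 of 3.14 rad) (value of joint orange_crank above 3 rad), for 0.1 s.
At the end, for the whole second after the job is handed in: The orange crank is still latched out (3.0 rad or more), the orange handwheel is within 0.18 rad (10 degrees) of its clockwise stop and at rest, and the hub stands upright (within 10 degrees) and still between the jaws of the orange clamp, within 20 mm of its centre line (value of joint orange_crank above 3 rad and value of joint orange_wheel above 3.82 rad and angle between hub's own z axis and vertical below 0.17 rad and x of hub in the frame of orange_clamp between 0.125 and 0.153 m and y of hub in the frame of orange_clamp between -0.02 and 0.02 m and linear speed of hub below 0.02 m/s and velocity of joint orange_wheel below 0.05 rad/s); the robot touches nothing.
It fails at once if the blue clamp's crank or wheel is moved (knob shifted more than 15 mm) (distance of blue_knob from where it was at the start of the episode above 0.015 m).
It fails at once if the orange wheel is forced round past its lock, or wound with the crank not swung out (wheel over 0.35 rad with the crank under 2.6 rad) (value of joint orange_wheel above 0.35 rad and value of joint orange_crank below 2.6 rad).
It also fails if it takes over 54 s, if anything falls off the work surface, if the arm or the gripper's body presses on something with over 40 N, if the wrist force passes 120 N, or if a joint passes its speed limit or range.

## Working session

There is one attempt and no reset: what is moved stays moved. The work goes in short steps, Python scripts to look and compute and a shell command to move; the robot and the scene stay as the last step left them, time stands still between calls to the robot, and variables do not carry over. Pictures are saved under pics/ and viewed, and the job is handed in when it is done.

```bash
ls; mkdir -p pics
python3 - <<'E'
from bench import status, viewer, r
import cv2,pickle
print(status.sense())
for n in("side","top","wrist"):
    s=viewer.snapshot(n); cv2.imwrite(f"pics/{n}0.png",s["img"][:,:,::-1]); pickle.dump(s,open(f"{n}0.pkl","wb"))
    print({k:v for k,v in s.items() if k!="img"})
print(status.sense()["time"])
E
```

```text
pics
{'time': 0.0, 'joint_pos': array([-7.19297411e+01,  7.51540990e+00,  8.53287543e+01,  2.14096559e-03,
        8.72618445e+01, -4.89278963e+00]), 'qd': array([ 0.00064778,  0.0072499 ,  0.07218951, -0.00827845, -0.02373284,
       -0.04669431]), 'joint_efforts': array([-1.39871754e-03, -5.69410694e+01, -5.00548911e+01, -3.00549673e-04,
        1.43819008e-02, -8.81414365e-06]), 'tool_pos': array([ 233.93538043, -551.8756676 ,  206.34636078]), 'tcp_rot': array([-1.79894560e+02, -1.11721784e-02,  2.29629340e+01]), 'ft_force': array([-0.45190631, -0.28177466, -0.99901223]), 'wrist_torque': array([ 0.04693354, -0.00662129,  0.07202657]), 'finger_gap': 85.24205518931772}
{'fx': 484.54551777464815, 'fy': 484.54551777464815, 'cx': 316.5776257573715, 'cy': 236.91634993633141, 'k1': 0.04347169492220901, 'R': array([[-0.74311718, -0.66915953, -0.00154337],
       [-0.48533067,  0.54055595, -0.68720696],
       [ 0.46068536, -0.50992625, -0.72646006]]), 't': array([477.89647971, 340.86553235, 651.97842144])}
{'fx': 440.3327755444781, 'fy': 440.3327755444781, 'cx': 324.6564646994237, 'cy': 244.1036664096383, 'k1': 0.02249401927606264, 'R': array([[ 0.21554439, -0.97647362,  0.0063157 ],
       [-0.94858743, -0.21091529, -0.23600133],
       [ 0.23178115,  0.04487777, -0.97173221]]), 't': array([-78.08243072, 597.07567993, 728.39082099])}
{'fx': 376.5652085356936, 'fy': 376.5652085356936, 'cx': 310.96028497304076, 'cy': 240.27154096275027, 'k1': -0.00531809739229418, 'hand_eye': array([[-3.90500881e-04, -9.56886061e-01, -2.90463275e-01,
         7.32134531e+01],
       [ 9.99999897e-01, -4.41445284e-04,  1.09865863e-04,
         1.25535225e+00],
       [-2.33352756e-04, -2.90463202e-01,  9.56886134e-01,
        -1.66464104e+02],
       [ 0.00000000e+00,  0.00000000e+00,  0.00000000e+00,
         1.00000000e+00]])}
0.15
```

View pics/side0.png

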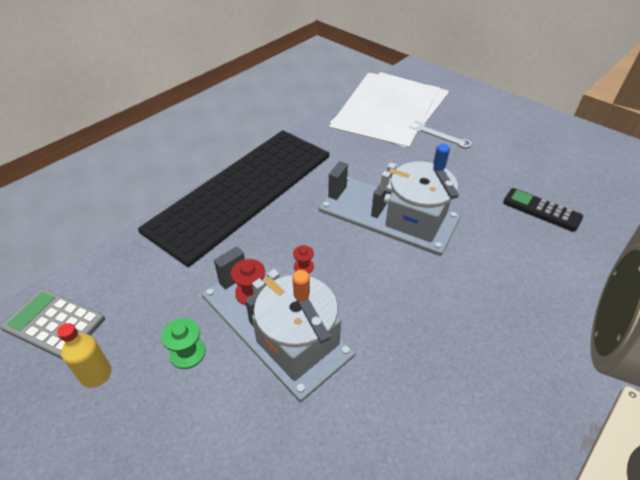

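View pics/top0.png

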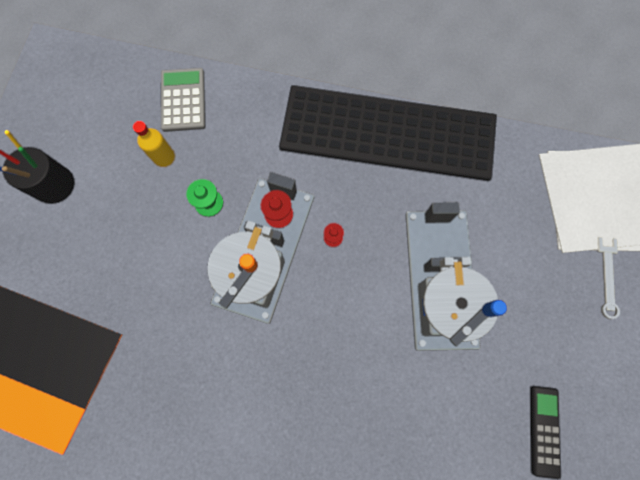

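View pics/wrist0.png

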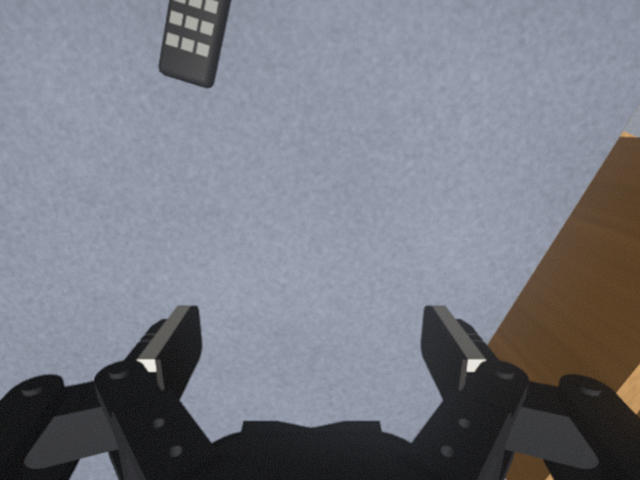

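The side view shows the orange knob at about (301,285) and the blue knob at about (442,157). In the top view the orange knob is at about (247,262) and the red hub at about (277,208). I'll enlarge both to read them more closely.

Run:
```python
import cv2
a=cv2.imread("pics/side0.png")[225:405,190:370]; cv2.imwrite("pics/side0c.png",cv2.resize(a,None,fx=3.3,fy=3.3,interpolation=cv2.INTER_CUBIC))
a=cv2.imread("pics/top0.png")[165:335,190:360]; cv2.imwrite("pics/top0c.png",cv2.resize(a,None,fx=3.5,fy=3.5,interpolation=cv2.INTER_CUBIC))
```

```text
(no output)
```

View pics/side0c.png

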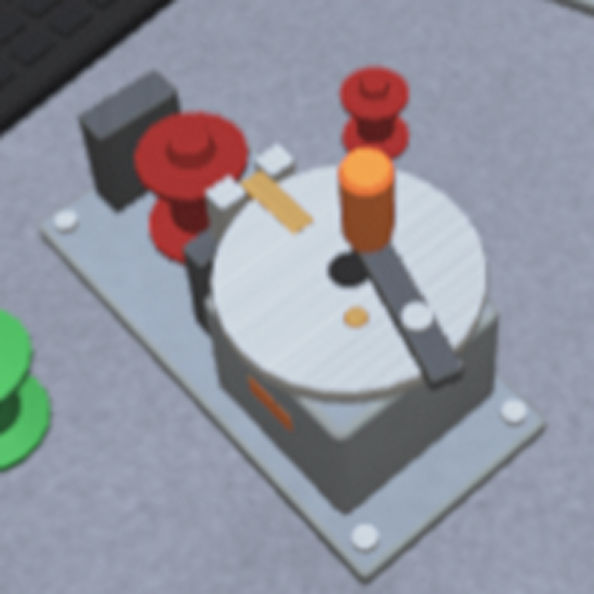

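View pics/top0c.png

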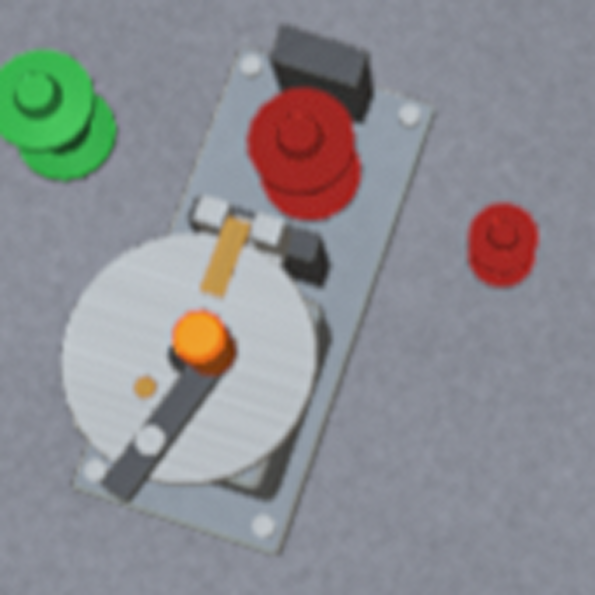

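```bash
cat > h.py <<'E'
import numpy as np,pickle,cv2
def ray(s,uv):
    x=(uv[0]-s["cx"])/s["fx"];y=(uv[1]-s["cy"])/s["fy"];k=s["k1"]
    a=np.array([x,y]);b=a.copy()
    for _ in range(20): b=a/(1+k*(b@b))
    d=s["R"].T@np.array([b[0],b[1],1.]);return -s["R"].T@s["t"],d/np.linalg.norm(d)
def tri(rs):
    A=0;B=0
    for c,d in rs:
        P=np.eye(3)-np.outer(d,d);A=A+P;B=B+P@c
    X=np.linalg.solve(A,B);return X,[np.linalg.norm((np.eye(3)-np.outer(d,d))@(X-c)) for c,d in rs]
def atz(s,uv,z):
    c,d=ray(s,uv);return c+d*(z-c[2])/d[2]
def wristcam(s,pos,rot):
    from scipy.spatial.transform import Rotation as Ro
    T=np.eye(4);T[:3,:3]=Ro.from_euler('xyz',rot,degrees=True).as_matrix();T[:3,3]=pos
    W=np.linalg.inv(T@s["hand_eye"]);s=dict(s);s["R"]=W[:3,:3];s["t"]=W[:3,3];return s
def proj(s,X):
    p=s["R"]@np.asarray(X,float)+s["t"];a=p[:2]/p[2];a=a*(1+s["k1"]*(a@a));return a*[s["fx"],s["fy"]]+[s["cx"],s["cy"]]
E
python3 - <<'E'
from h import *
S=pickle.load(open("side0.pkl","rb"));T=pickle.load(open("top0.pkl","rb"))
cs=lambda p:(190+(p[0]+.5)/3.3-.5,225+(p[1]+.5)/3.3-.5)
ct=lambda p:(190+(p[0]+.5)/3.5-.5,165+(p[1]+.5)/3.5-.5)
P=dict(knobtop=((366,171),(199,336)),wheelc=((350,269),(188,359)),pin=((416,316),(150,438)),hubtop=((190,146),(299,133)),lugL=((226,190),(211,210)),lugR=((275,159),(268,227)),boltFL=((65,220),(250,64)),boltBR=((513,411),(263,525)),boltBL=((364,537),(94,469)))
for k,(a,b) in P.items():
    X,e=tri([ray(S,cs(a)),ray(T,ct(b))]);print(k,X.round(1),np.round(e,1))
for k,z in dict(knobtop=176,wheelc=117,pin=129,lugL=118,lugR=118,boltFL=17,boltBR=17,boltBL=17).items():
    print(k,atz(S,cs(P[k][0]),z).round(1),atz(T,ct(P[k][1]),z).round(1))
print('FR',atz(T,ct((409,113)),17))
b=[ (442,150),(500,308)]
X,e=tri([ray(S,b[0]),ray(T,b[1])]);print('blue',X,e)
E
```

```text
knobtop [524.8 162.8 171.3] [1.5 1.5]
wheelc [522.1 177.2 116.5] [2.2 2.2]
pin [479.3 181.8 127.9] [1.1 1.1]
hubtop [655.6 158.9  79.3] [0.8 0.8]
lugL [595.8 184.7 118.3] [1.4 1.4]
lugR [593.7 155.4 116.3] [1.1 1.1]
boltFL [709.6 208.   17.6] [1.3 1.3]
boltBR [457.3 136.   16.8] [1.2 1.2]
boltBL [466.6 231.9  17.1] [1.2 1.2]
knobtop [523.5 166.  176. ] [522.7 161.1 176. ]
wheelc [524.  178.1 117. ] [520.1 176.  117. ]
pin [479.9 182.7 129. ] [478.2 181.  129. ]
lugL [597.4 185.  118. ] [594.5 184.  118. ]
lugR [593.7 156.6 118. ] [592.2 154.5 118. ]
boltFL [711.4 208.2  17. ] [708.7 207.4  17. ]
boltBR [458.3 136.6  17. ] [456.1 135.4  17. ]
boltBL [467.7 232.3  17. ] [465.5 231.4  17. ]
FR [699.62497189 111.68810506  17.        ]
blue [ 539.86388092 -237.35526377  162.29310157] [np.float64(2.3298457427197063), np.float64(2.329845742719652)]
```

Everything triangulates consistently: the wheel axis is near (522,177), the clamp yaw is about -5.7°, the crank is at about 0.3 rad and the knob is near (525,163). I'll rise and turn the tool to yaw 0, so that tool x is world x and tool y is world -y, then cross over.

```bash
python3 -m crank '{"slide":[[0,0,-0.02],[0,0,-0.02],[0,0,-0.01],[0,0,0]],"twist":[0.1336,0.1336,0.1336,0]}'
python3 -m crank '{"slide":[[0.018,-0.044,0],[0.018,-0.044,0],[0.018,-0.044,0],[0.018,-0.044,0],[0.018,-0.044,0],[0.018,-0.044,0],[0.018,-0.044,0],[0.018,-0.044,0]],"twist":[0,0,0,0,0,0,0,0]}'
```

```text
time: 0.55
tool_pos: [234.4, -553.3, 259.3]
tcp_rot: [179.8, -0.1, -0.1]
ft_force: [0.2, -1.1, 0.1]
finger_gap: 85.1
time: 1.35
tool_pos: [378.0, -198.4, 256.3]
tcp_rot: [-180.0, 0.0, 0.2]
ft_force: [1.6, 0.1, -0.3]
finger_gap: 85.3
```

```bash
python3 -m crank '{"slide":[[0.018,-0.045,0],[0.018,-0.045,0],[0.018,-0.045,0],[0.018,-0.045,0],[0.018,-0.045,0],[0.018,-0.045,0],[0.018,-0.045,0],[0.018,-0.045,0]],"twist":[0,0,0,0,0,0,0,0]}'
python3 -m crank '{"slide":[[0,0,0],[0,0,0]],"twist":[0,0]}'
python3 - <<'E'
from bench import status, viewer
import cv2,pickle
q=status.sense();s=viewer.snapshot("wrist");print(q["tool_pos"],q["tcp_rot"],q["joint_pos"])
pickle.dump((q,s),open("w1.pkl","wb"));cv2.imwrite("pics/w1.png",s["img"][:,:,::-1])
E
```

```text
time: 2.15
tool_pos: [522.0, 161.6, 256.1]
tcp_rot: [180.0, 0.1, 0.3]
ft_force: [0.0, -1.0, -0.1]
finger_gap: 85.3
time: 2.35
tool_pos: [521.4, 160.3, 255.6]
tcp_rot: [179.9, 0.2, 0.3]
ft_force: [-0.0, -0.8, 0.0]
finger_gap: 85.5
[521.3736048  160.34143498 255.55719031] [1.79945613e+02 1.71505363e-01 3.28695025e-01] [ 1.17225662e+01 -1.68946182e+00  8.97446928e+01 -1.94472896e-02
  9.21236385e+01  1.01393099e+02]
```

View pics/w1.png

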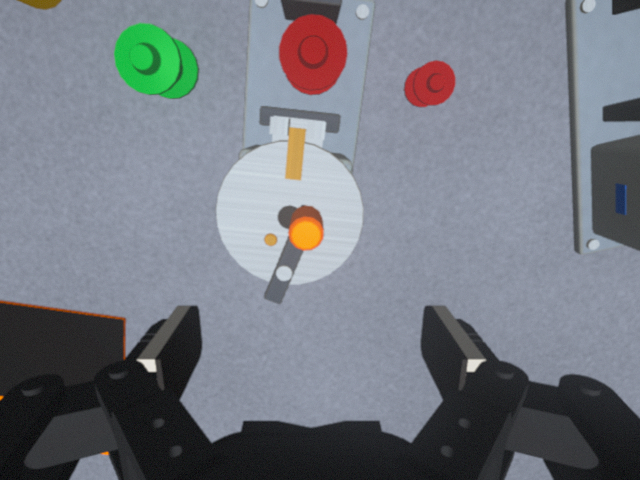

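The wrist view shows the orange knob top at (306,233), the wheel centre at about (290,212), the pin at (284,273) and the hub boss at (313,50). I'll cross-check these.

Run:
```python
from h import *
q,s=pickle.load(open("w1.pkl","rb"));W=wristcam(s,q["tool_pos"],q["tcp_rot"])
S=pickle.load(open("side0.pkl","rb"));T=pickle.load(open("top0.pkl","rb"))
cs=lambda p:(190+(p[0]+.5)/3.3-.5,225+(p[1]+.5)/3.3-.5)
ct=lambda p:(190+(p[0]+.5)/3.5-.5,165+(p[1]+.5)/3.5-.5)
for k,a,b,w,z in (("knob",(366,171),(199,336),(306,233),176),("wheel",(350,269),(188,359),(290,212),117),("pin",(416,316),(150,438),(284,273),128),("hub",(190,146),(299,133),(313,50),87)):
    X,e=tri([ray(S,cs(a)),ray(T,ct(b)),ray(W,w)]);print(k,X.round(1),np.round(e,1),atz(W,w,z).round(1))
```

```text
knob [524.5 162.7 171.7] [1.7 1.2 0.5] [525.4 162.2 176. ]
wheel [523.9 176.6 113.2] [1.8 3.3 1.7] [526.5 176.1 117. ]
pin [478.5 181.6 129.7] [1.9 0.8 1.2] [476.7 181.1 128. ]
hub [655.2 158.5  79.6] [1.3 0.4 1. ] [653.4 157.7  87. ]
```

```bash
python3 -m crank '{"slide":[[0.0036,-0.0022,0.025],[0,0,0.03],[0,0,0.03],[0,0,0.02],[0,0,0.01],[0,0,0]],"twist":[0,0,0,0,0,0]}'
python3 -m crank '{"slide":[[0,0,0],[0,0,0],[0,0,0],[0,0,0],[0,0,0],[0,0,0]],"twist":[0,0,0,0,0,0]}' 1 40
python3 -m crank '{"slide":[[0,0,0],[0,0,0],[0,0,0],[0,0,0]],"twist":[0,0,0,0]}'
python3 - <<'E'
from bench import status, viewer
import cv2,pickle
for n in("wrist","side"):
    s=viewer.snapshot(n);cv2.imwrite(f"pics/{n}2.png",s["img"][:,:,::-1])
E
```

```text
time: 3.0
tool_pos: [524.6, 160.3, 141.0]
tcp_rot: [180.0, 0.1, -0.0]
ft_force: [0.0, -0.5, 0.4]
finger_gap: 85.4
time: 3.6
tool_pos: [526.3, 161.9, 143.3]
tcp_rot: [-180.0, -0.1, 0.0]
ft_force: [-0.1, 0.4, 5.4]
finger_gap: 21.6
time: 4.0
tool_pos: [526.3, 161.9, 143.3]
tcp_rot: [-180.0, -0.1, 0.0]
ft_force: [-0.3, -0.2, 4.7]
finger_gap: 21.8
```

View pics/wrist2.png

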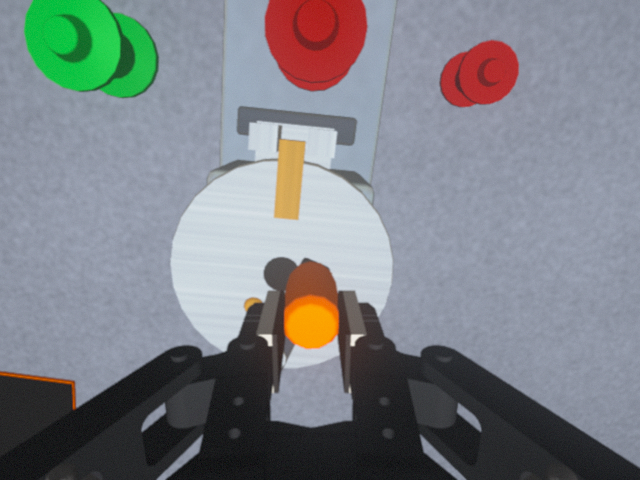

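View pics/side2.png

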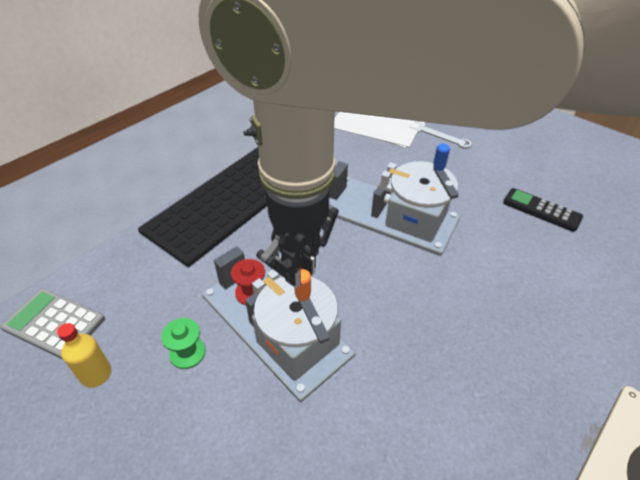

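Run:
```python
from h import *
import cv2
from bench import status,viewer
q=status.sense();s=viewer.snapshot("wrist")
print(q["tool_pos"],q["finger_gap"],q["ft_force"],q["wrist_torque"])
W=wristcam(s,q["tool_pos"],q["tcp_rot"])
t=q["tool_pos"]
for d in [(11,11,0),(-11,11,0),(11,11,19),(-11,11,19),(11,-11,0),(0,0,0)]: print(d,proj(W,t+np.array(d)).round())
for z in (176,128): print(atz(W,(312,322),z))
a=s["img"][230:420,220:410,::-1];cv2.imwrite("pics/w3c.png",cv2.resize(a,None,fx=3.1,fy=3.1,interpolation=cv2.INTER_CUBIC))
```

```text
[526.3294848  161.92644056 143.30620526] 21.518319951384367 [-1.26710296  0.35798492  6.02452575] [ 0.05324234  0.04909321 -0.03863504]
(11, 11, 0) [285. 265.]
(-11, 11, 0) [285. 307.]
(11, 11, 19) [281. 281.]
(-11, 11, 19) [283. 327.]
(11, -11, 0) [331. 265.]
(0, 0, 0) [308. 287.]
[525.50281602 160.04805375 176.        ]
[498.85224373 159.90438386 128.        ]
```

View pics/w3c.png

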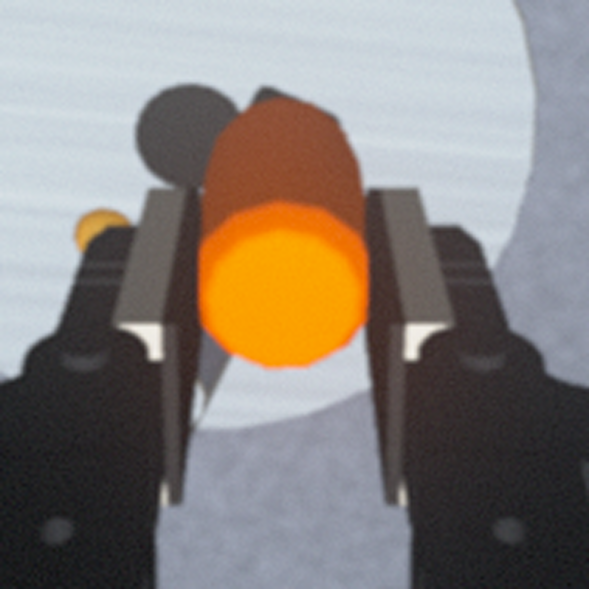

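Run:
```python
import numpy as np
P=np.array([478,181.7]);a=np.radians(np.linspace(-22.6,-187,17))
k=P+50*np.c_[np.cos(a),np.sin(a)]
for d,p in zip(np.diff(k,axis=0),k[1:]): print(f"[{d[0]/1e3:.4f},{-d[1]/1e3:.4f},0]",p.round(1))
```

```text
[-0.0042,0.0079,0] [520.  154.6]
[-0.0055,0.0071,0] [514.5 147.5]
[-0.0067,0.0060,0] [507.8 141.5]
[-0.0076,0.0047,0] [500.2 136.9]
[-0.0084,0.0032,0] [491.8 133.6]
[-0.0088,0.0017,0] [483. 132.]
[-0.0090,0.0001,0] [474.1 131.9]
[-0.0088,-0.0015,0] [465.2 133.4]
[-0.0084,-0.0031,0] [456.8 136.4]
[-0.0077,-0.0045,0] [449.1 140.9]
[-0.0068,-0.0058,0] [442.3 146.7]
[-0.0057,-0.0069,0] [436.6 153.7]
[-0.0043,-0.0078,0] [432.3 161.5]
[-0.0029,-0.0085,0] [429.4 170. ]
[-0.0013,-0.0089,0] [428.1 178.8]
[0.0003,-0.0089,0] [428.4 187.8]
```

```bash
python3 -m crank '{"slide":[[-0.0042,0.0079,0],[-0.0055,0.0071,0],[-0.0067,0.006,0],[-0.0076,0.0047,0]],"twist":[0,0,0,0]}'
python3 -m crank '{"slide":[[0,0,0]],"twist":[0]}'
```

```text
time: 4.55
tool_pos: [501.7, 136.7, 143.2]
tcp_rot: [-179.9, -0.0, 0.0]
ft_force: [-1.1, 5.9, 6.5]
finger_gap: 21.9
time: 4.65
tool_pos: [501.1, 136.6, 143.2]
tcp_rot: [-179.9, -0.0, 0.0]
ft_force: [-2.2, 4.9, 5.9]
finger_gap: 21.6
```

```bash
python3 -m crank '{"slide":[[-0.0084,0.0032,0],[-0.0088,0.0017,0],[-0.009,0.0001,0],[-0.0088,-0.0015,0],[-0.0084,-0.0031,0],[-0.0077,-0.0045,0],[0,0,0]],"twist":[0,0,0,0,0,0,0]}'
```

```text
time: 5.35
tool_pos: [451.1, 141.7, 143.3]
tcp_rot: [-179.9, -0.2, 0.1]
ft_force: [5.1, 6.8, 2.4]
finger_gap: 22.1
```

```bash
python3 -m crank '{"slide":[[-0.0068,-0.0058,0],[-0.0057,-0.0069,0],[-0.0043,-0.0078,0],[-0.0029,-0.0085,0],[-0.0013,-0.0089,0],[0.0003,-0.0089,0],[0,0,0]],"twist":[0,0,0,0,0,0,0]}'
```

```text
time: 6.05
tool_pos: [430.4, 188.0, 143.2]
tcp_rot: [-180.0, -0.1, 0.0]
ft_force: [1.2, 0.4, 6.8]
finger_gap: 21.8
```

Run:
```python
from bench import viewer
import cv2
for n in("top","side"):
    s=viewer.snapshot(n);a=s["img"][:,:,::-1]
    a=a[190:370,160:340] if n=="top" else a[225:405,210:390]
    cv2.imwrite(f"pics/{n}4.png",cv2.resize(a,None,fx=3.3,fy=3.3,interpolation=cv2.INTER_CUBIC))
```

```text
(no output)
```

View pics/side4.png

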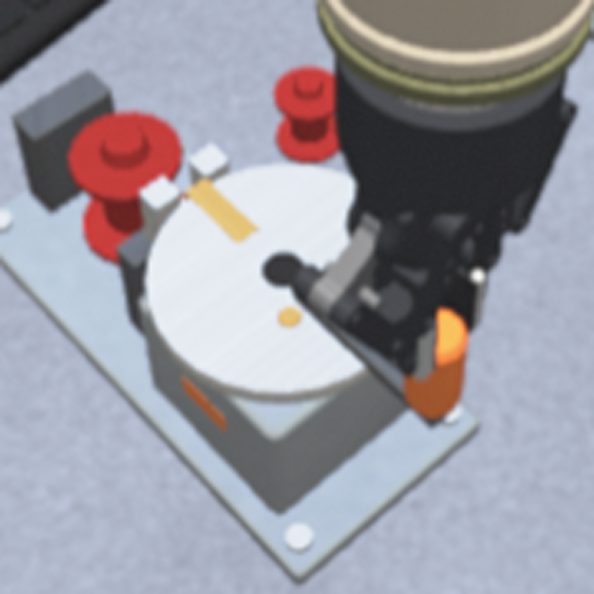

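View pics/top4.png

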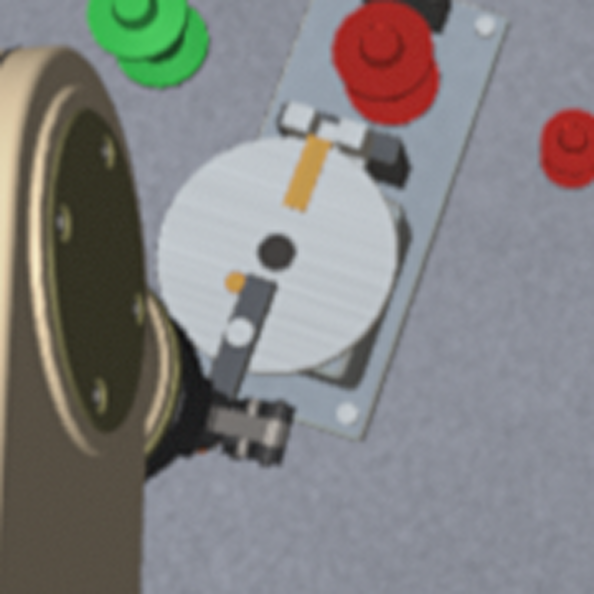

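The crank is fully out, with arm, pin and hub of the wheel collinear. Next I wind about the axis, which is near (524,177) in TCP coordinates.

Run:
```python
import numpy as np
P=np.array([524,176.8]);a=np.radians(np.arange(173.2,-61,-8))
k=P+94.4*np.c_[np.cos(a),np.sin(a)];print(k[0])
for i,(d,p) in enumerate(zip(np.diff(k,axis=0),k[1:])): print(f"[{d[0]/1e3:.4f},{-d[1]/1e3:.4f},0],",p.round(1),round(np.degrees(a[i+1]),1))
```

```text
[430.26405603 187.97733461]
[0.0025,-0.0129,0], [432.7 200.9] 165.2
[0.0042,-0.0125,0], [437.  213.4] 157.2
[0.0059,-0.0118,0], [442.9 225.1] 149.2
[0.0075,-0.0108,0], [450.4 236. ] 141.2
[0.0089,-0.0097,0], [459.4 245.6] 133.2
[0.0102,-0.0083,0], [469.6 253.9] 125.2
[0.0113,-0.0068,0], [480.8 260.8] 117.2
[0.0121,-0.0052,0], [493.  265.9] 109.2
[0.0127,-0.0035,0], [505.7 269.4] 101.2
[0.0131,-0.0017,0], [518.7 271.1] 93.2
[0.0132,0.0002,0], [531.9 270.9] 85.2
[0.0130,0.0020,0], [544.9 268.9] 77.2
[0.0126,0.0038,0], [557.5 265. ] 69.2
[0.0120,0.0055,0], [569.5 259.5] 61.2
[0.0111,0.0071,0], [580.5 252.4] 53.2
[0.0100,0.0086,0], [590.5 243.8] 45.2
[0.0087,0.0099,0], [599.2 233.9] 37.2
[0.0072,0.0110,0], [606.4 222.9] 29.2
[0.0056,0.0119,0], [612.  210.9] 21.2
[0.0039,0.0126,0], [615.9 198.4] 13.2
[0.0021,0.0130,0], [618.  185.4] 5.2
[0.0003,0.0132,0], [618.3 172.2] -2.8
[-0.0016,0.0131,0], [616.7 159.1] -10.8
[-0.0034,0.0127,0], [613.4 146.4] -18.8
[-0.0051,0.0121,0], [608.3 134.2] -26.8
[-0.0067,0.0113,0], [601.5 122.9] -34.8
[-0.0083,0.0103,0], [593.3 112.7] -42.8
[-0.0096,0.0090,0], [583.7 103.6] -50.8
[-0.0108,0.0076,0], [572.9  96.1] -58.8
```

```bash
python3 -m crank '{"slide":[[0.0025,-0.0129,0],[0.0042,-0.0125,0],[0.0059,-0.0118,0],[0.0075,-0.0108,0],[0,0,0]],"twist":[0,0,0,0,0]}'
```

```text
time: 6.65
tool_pos: [450.2, 236.6, 143.1]
tcp_rot: [-179.9, 0.0, 0.1]
ft_force: [-2.5, 1.4, 9.6]
finger_gap: 22.1
```

```bash
python3 -m crank '{"slide":[[0.0089,-0.0097,0],[0.0102,-0.0083,0],[0.0113,-0.0068,0],[0.0121,-0.0052,0],[0.0127,-0.0035,0],[0,0,0]],"twist":[0,0,0,0,0,0]}'
python3 - <<'E'
from bench import viewer
import cv2
for n in("top","side"):
    s=viewer.snapshot(n);a=s["img"][:,:,::-1]
    a=a[190:370,160:340] if n=="top" else a[225:405,210:390]
    cv2.imwrite(f"pics/{n}5.png",cv2.resize(a,None,fx=3.3,fy=3.3,interpolation=cv2.INTER_CUBIC))
E
```

```text
time: 7.25
tool_pos: [505.9, 271.0, 143.4]
tcp_rot: [-179.8, -0.0, 0.1]
ft_force: [-1.4, 7.4, 8.7]
finger_gap: 22.0
```

View pics/side5.png

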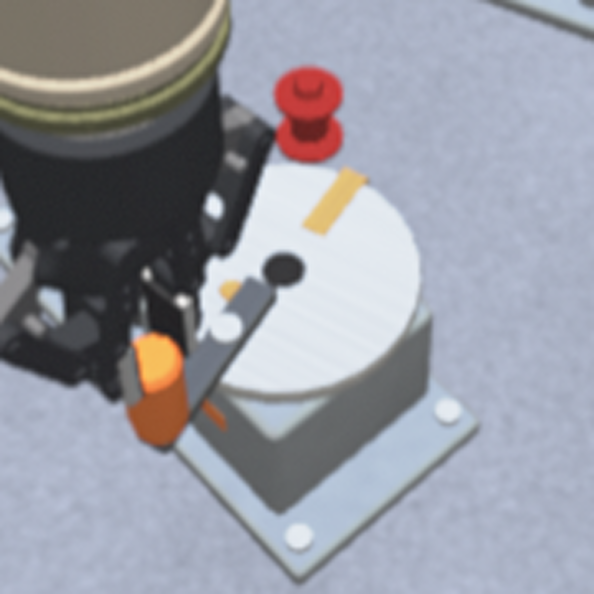

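The wheel is turning with the crank, and the yellow mark has moved about 70°. The knob pulls the tool slightly outward (7 N), so I'll add about 1 mm to the radius and continue.

```bash
python3 -m crank '{"slide":[[0.0131,-0.0027,0],[0.0132,0.0002,0],[0.013,0.002,0],[0.0126,0.0038,0],[0.012,0.0055,0],[0.0111,0.0071,0],[0,0,0]],"twist":[0,0,0,0,0,0,0]}'
```

```text
time: 8.05
tool_pos: [582.3, 253.9, 143.6]
tcp_rot: [-179.8, -0.2, -0.0]
ft_force: [5.3, 6.2, 6.1]
finger_gap: 22.1
```

```bash
python3 -m crank '{"slide":[[0.011,0.0084,0],[0.0095,0.0099,0],[0.0077,0.011,0],[0.0056,0.0119,0],[0.0039,0.0126,0],[0.0021,0.013,0],[0,0,0]],"twist":[0,0,0,0,0,0,0]}'
```

```text
time: 8.75
tool_pos: [620.4, 184.9, 143.2]
tcp_rot: [-180.0, -0.0, -0.1]
ft_force: [0.2, -0.3, 7.2]
finger_gap: 22.1
```

```bash
python3 -m crank '{"slide":[[0.0003,0.0132,0],[-0.0016,0.0131,0],[-0.0034,0.0127,0],[-0.0051,0.0121,0],[-0.0067,0.0113,0],[0,0,0]],"twist":[0,0,0,0,0,0]}'
python3 -m crank '{"slide":[[-0.0083,0.0103,0],[-0.005,0.005,0],[-0.0046,0.004,0],[0,0,0]],"twist":[0,0,0,0]}'
```

```text
time: 9.35
tool_pos: [603.0, 122.9, 143.2]
tcp_rot: [-180.0, 0.0, -0.0]
ft_force: [-0.7, 0.5, 7.7]
finger_gap: 21.6
time: 9.75
tool_pos: [585.5, 104.4, 143.2]
tcp_rot: [-180.0, -0.0, -0.0]
ft_force: [-0.9, 0.1, 6.9]
finger_gap: 21.7
```

```bash
for i in 1; do python3 -m crank '{"slide":[[-0.0031,0.0026,0],[-0.0032,0.0025,0],[0,0,0]],"twist":[0,0,0]}'; done
python3 -m crank '{"slide":[[-0.0032,0.0023,0],[0,0,0]],"twist":[0,0]}'
```

```text
time: 10.05
tool_pos: [579.9, 100.2, 143.3]
tcp_rot: [-179.9, -0.1, 0.0]
ft_force: [2.5, 4.7, 5.6]
finger_gap: 21.8
time: 10.25
tool_pos: [578.7, 99.6, 143.6]
tcp_rot: [-179.7, -0.4, 0.1]
ft_force: [12.9, 10.3, 0.1]
finger_gap: 21.8
```

The tangential force has risen to 16 N at a wheel angle of about -55°, which is where the stop was expected. I'll ease off 3 mm, open and rise.

```bash
python3 -m crank '{"slide":[[0.002,-0.0015,0],[0,0,0]],"twist":[0,0]}'
python3 -m crank '{"slide":[[0,0,0],[0,0,0],[0,0,0],[0,0,0],[0,0,0],[0,0,0]],"twist":[0,0,0,0,0,0]}' 0
python3 -m crank '{"slide":[[0,0,-0.01],[0,0,-0.03],[0,0,-0.04],[0,0,-0.04],[0,0,0]],"twist":[0,0,0,0,0]}'
python3 -m crank '{"slide":[[-0.03,0.03,0],[-0.03,0.03,0],[-0.03,0.03,0],[-0.03,0.03,0],[-0.03,0.03,0],[0,0,0]],"twist":[0,0,0,0,0,0]}'
python3 - <<'E'
from bench import viewer
import cv2,pickle
for n in("top","side"):
    s=viewer.snapshot(n);a=s["img"][:,:,::-1];pickle.dump(s,open(n+"6.pkl","wb"))
    a=a[165:335,190:360] if n=="top" else a[225:395,190:360]
    cv2.imwrite(f"pics/{n}6.png",cv2.resize(a,None,fx=3.5,fy=3.5,interpolation=cv2.INTER_CUBIC))
E
```

```text
time: 10.45
tool_pos: [579.5, 100.0, 143.4]
tcp_rot: [-179.9, -0.2, 0.0]
ft_force: [6.1, 5.2, 4.8]
finger_gap: 21.9
time: 11.05
tool_pos: [578.0, 98.1, 142.2]
tcp_rot: [180.0, 0.0, -0.0]
ft_force: [-0.2, -0.4, 0.3]
finger_gap: 85.3
time: 11.55
tool_pos: [581.4, 98.4, 271.2]
tcp_rot: [-179.9, -0.7, -0.0]
ft_force: [0.7, 1.2, 0.7]
finger_gap: 85.2
time: 12.15
tool_pos: [425.8, -54.6, 263.1]
tcp_rot: [179.9, -0.0, -0.2]
ft_force: [0.3, 0.4, -0.7]
finger_gap: 85.3
```

View pics/side6.png

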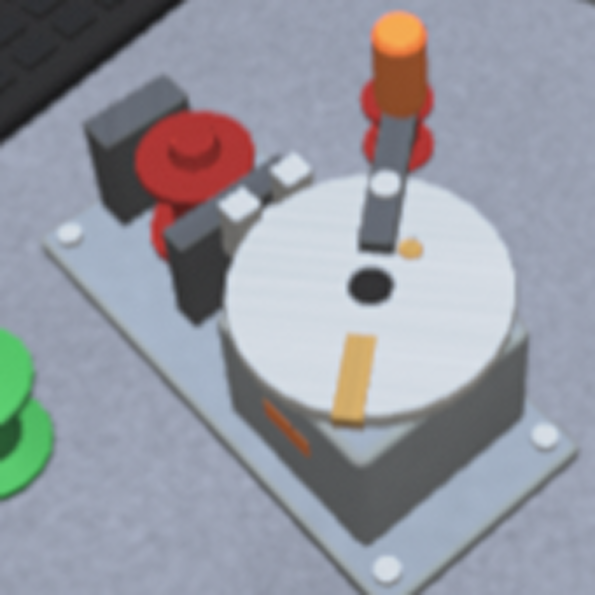

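View pics/top6.png

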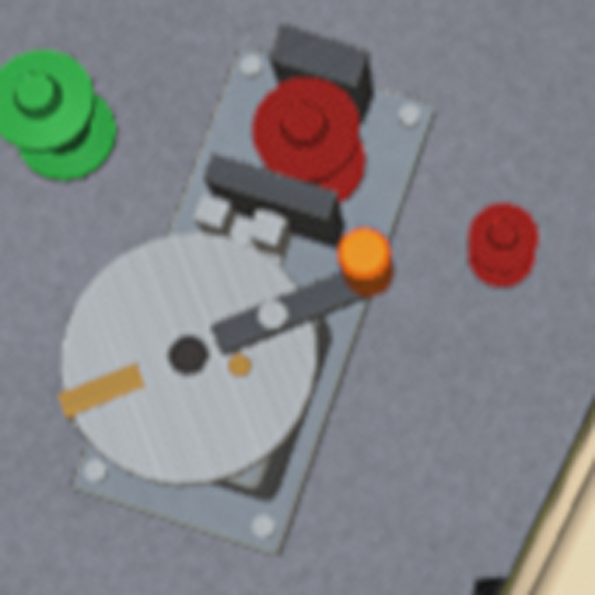

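The clamp is wound, with the moving jaw on the hub and the hub upright. I'll measure the final angles before handing in.

Run:
```python
from h import *
S=pickle.load(open("side6.pkl","rb"));T=pickle.load(open("top6.pkl","rb"))
cs=lambda p:(190+(p[0]+.5)/3.5-.5,225+(p[1]+.5)/3.5-.5)
ct=lambda p:(190+(p[0]+.5)/3.5-.5,165+(p[1]+.5)/3.5-.5)
R={}
for k,a,b in (("knob",(399,34),(364,252)),("pin",(385,183),(272,315)),("wheel",(371,286),(188,355)),("hub",(194,146),(304,122))):
    X,e=tri([ray(S,cs(a)),ray(T,ct(b))]);R[k]=X;print(k,X.round(1),np.round(e,1))
an=lambda v:np.degrees(np.arctan2(v[1],v[0]))
w=an(R["pin"]-R["wheel"]);k=an(R["knob"]-R["pin"]);kw=an(R["knob"]-R["wheel"])
y=-5.7
print("wheel from pin",np.radians((180+y-w)%360),"from knob",np.radians((180+y-kw)%360),"crank",np.radians(180+w-k))
d=(R["hub"]-R["wheel"])[:2];c,s=np.cos(np.radians(y)),np.sin(np.radians(y));print("hub",d@[c,s],d@[-s,c])
```

```text
knob [578.3  99.6 171.1] [1.1 1.1]
pin [549.  140.6 129.3] [1.6 1.6]
wheel [523.3 177.4 115.7] [1.2 1.2]
hub [662.1 157.8  79.8] [0.9 0.9]
wheel from pin 4.002947500344037 from knob 3.996926092548167 crank 3.1301960309486723
hub 140.01525665101656 -5.724314593638216
```

Wheel ≈ 4.00 rad, crank ≈ 3.13 rad and hub at (140, -6) mm are all within limits, and the robot is clear.

```bash
python3 -m crank '{"slide":[[0,0,0],[0,0,0]],"twist":[0,0]}'; python3 -c "
from bench import hand_in; print(hand_in())"
```

```text
time: 12.45
tool_pos: [428.6, -51.2, 262.5]
tcp_rot: [-180.0, 0.0, 0.1]
ft_force: [0.1, 0.6, -0.4]
finger_gap: 85.5
the job is handed in; nothing more can be done
None
```

The red hub is clamped in the orange clamp and I handed the job in at about 12.5 s; `hand_in` reports no verdict. I held the orange knob from above, swung the crank fully out and wound the wheel clockwise to its stop. The force at the knob rose to about 16 N there. I then eased off, let go and moved the robot clear.

**Last checks, measured from the side and top pictures:**

| Check | Measured | Required |
|---|---|---|
| Crank angle | about 3.13 rad | 3.0 or more |
| Wheel angle | about 4.00 rad (from the pin and from the knob) | above 3.82 |
| Hub, along the clamp | about 140 mm | 125 to 153 mm |
| Hub, off the centre line | about -6 mm | within 20 mm |

- **Hub:** it looked upright between the jaws; I did not measure its tilt.
- **Blue clamp:** the robot never went down near it, but I did not re-measure its knob at the end.
- **Small disagreements:** the hub's top measured about 80 mm high against 87 mm expected, the knob's top about 171 mm against 176 mm, and the gripper read about 22 mm on the 25 mm knob.

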